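# Line up the quarter-turn fastener of a lamp hatch and hold the hatch shut

## Robot

A 6-joint arm with a two-finger parallel gripper is mounted at the origin on the work surface. World frame = base frame: x ahead of the robot, y to its left, z up, the work surface at z = 0. Lengths are in m, angles in rad, forces in N, time in s.
With the tool pointing down it reaches from about 0.275 to 0.75 m from the base axis. Payload 10.2 kg.
Tool frame: the origin (TCP) lies midway between the tips of the shut fingers; the grasp point (between the pads) lies 19 mm behind it (env.hold_point_z is the distance from the TCP to the grasp point, in m); z points along the fingers, y is the line along which they close (so a half turn about z gives the same grasp; the last joint's range is limited). The gripper opens to 85 mm and grips with 20 to 120 N. Pads are 22 mm wide; open, the fingers measure 114 mm over their backs; the gripper's body (76 mm by 85 mm) begins 54 mm behind the grasp point. The pads swing forward as they close: fully open they stand 13 mm farther back than shut.
Start: joints at [1.122, 0.313, 1.498, -0, 1.331, -0.223], TCP at [0.118, 0.512, 0.231] pointing down, gripper open.
Joint ranges: [-2.94, 2.94], [-0.97, 2.17], [0.19, 2.56], [-1.23, 4.37], [0.02, 3.11], [-2.88, 2.88]. Speed limits (rad/s): [2.39, 2.39, 3.01, 3.14, 3.14, 3.14].

## Interface

Orientations are given as a unit quaternion [x, y, z, w].
In Python, from bench import env, kinematics, monitor, eyes, job gives the robot as it stands. The module is installed in compiled form; this text tells all that it offers. Calls block until the motion is done:
- env.reach(position, orientation): joint-space move of the TCP to a pose.
- env.movel(position, velocity=0.15, frame=None, guard=None): straight line of the TCP; frame=None keeps the orientation; velocity is the mean speed in m/s. With guard (N) it stops when the force on the tool has changed by that much, and returns True; else False.
- env.set_joints(angles): joint-space move.
- env.release() and env.close_gripper(effort=None): open the fingers fully, or close them until they stop; effort is the grip in N (None keeps the last).
- env.hold(seconds).
- kinematics.ik(position, orientation): joint angles nearest the present ones, or None.
- monitor.sense(): the state.
- eyes.grab_frame(name): name is "scene" or "top"; returns a dict with "frame" (384x512x3 uint8, red, green, blue), "mtx" (3x3 intrinsics, pixels), "view" (4x4, takes a point from world to camera coordinates). Camera axes: x right, y down, z forward; pixel columns grow to the right and rows downward; lengths in m; the calibration is good to about 2 mm. A picture is of the moment at which its call begins. There is no depth.
A pose or a line that the arm cannot do raises env.MotionError and nothing moves.
- job.hand_in(): hands the job in; it is judged then, once.
The state is a dict: "clock": time; "joints": joint angles; "qvel": joint speeds; "joint_efforts": joint torques, N m; "position": TCP position; "ee_rot": TCP orientation; "contact_force": force on the tool from outside, world axes, zero at the start; "ft_torque": the same for the moment, N m; "finger_gap": opening from 0.0 (shut) to 1.0 (fully open); "gripper_force": force on a finger pad.
Only numpy, scipy, OpenCV 4.12 (cv2) and the standard library are available. Lean on these libraries where they do the work, as an engineer would, in place of code of your own. Each camera call takes 0.05 s, during which the arm holds its last target. There are 200 camera calls.

## Task

The lamp hatch on top of the white microscope light source stands ajar and cannot close while the cross bar of its quarter-turn fastener lies across the slot in the frame: turn the black wing into line with the two red marks on the hatch, then press the hatch down flush against its rubber seal, without forcing it. Finish while still holding it pressed fully home, with the fastener left in line (not locked), so that I can check the seal all round before it is locked. Leave the other things on the bench where they are.

Things in the scene. Friction and masses are not known exactly. Their poses are not given: they have to be found in the camera images.
- light_source: White sheet-metal cold-light source for a microscope, 240 x 200 x 115 mm, heavy, stands firmly on the bench on rubber feet. Origin under its centre at bench height; z up; +x points to its black front panel (dimmer knob, light-guide port), away from the robot give or take its yaw; the hatch is hinged on the -x side of the top.
- hatch (a joint): Opening angle of the lamp hatch in rad: 0 = shut, flush on the frame; grows as the free edge rises. Its hinge is stiff (0.24 N m): it stays where it is left. With the cross bar across the slot it stops at about 0.09 rad. Squeezing the seal flush takes about 9 N, pushed down level with the fastener; more than 45 N is forcing. Let go, it springs up some 4 mm.
- hatch_hinge (a point): Point on the hinge axis, mid-width, in the plane of the hatch's underside (top of the frame, 115 mm above the bench). Axes move with the hatch: x along the hatch from hinge to free edge, y along the hinge axis, z out of the hatch's upper face. The hatch opens by turning about -y, so that its +x end rises.
- hatch_edge (a point): Middle of the free edge of the hatch, on its upper face, 178 mm from the hinge axis; axes as for hatch_hinge. The hatch is a flat white panel 4 mm thick, 173 mm long, 130 mm wide, 0.16 kg, with black vent slits near the hinge and two red marks, lines 4 mm wide on its middle line, before and behind the fastener. A springy black rubber seal lies under the free edge.
- wing (a point): Centre of the black wing of the quarter-turn fastener, on the hatch 140 mm from the hinge axis, mid-width: a flat bar 36 mm long (its x), 8 mm thick (y, pinch it so), 20 mm high (z, out of the hatch). The point is 10 mm below its top, 14 mm above the hatch's upper face; below the wing is a round steel boss, radius 15 mm, 4 mm high.
- fastener (a joint): Turn of the fastener in rad, counter-clockwise from above: 0 and pi = wing in line with the red marks and the slot (either is right), pi/2 = across. Stops at -0.5 and 3.64. Friction 0.04 N m; it stays where left. Under the hatch it carries a steel cross bar 24 x 6 x 5 mm in line with the wing, its lower face 18 mm below the hatch's underside.
- slot (a point): Centre of the slot in the fixed steel receptacle plate below the fastener, on the plate's upper face, 6 mm below the top of the frame. x along the slot. The slot is 29 x 9.5 mm, the plate 4 mm thick. The cross bar passes if it is turned to within about 0.14 rad of the slot's direction.
- eyepiece_mid (a point): Bystander: a black microscope eyepiece standing on end, 44 mm across, 56 mm high. Its centre, half-way up.
- cleaner_mid (a point): Bystander: a small amber bottle of lens cleaner with a black cap and a pale label, 42 mm across, 95 mm high. Its centre, half-way up.
- old_lamp_mid (a point): Bystander: the worn-out reflector lamp, standing face down, 50 mm across, 40 mm high. Its centre, half-way up.
- screwdriver: Bystander: a screwdriver with a red handle, 180 mm long, lying on the bench.

How it is judged:
By the outcome, as a careful person would: the job done as asked, in the order asked, and still so for the second after the job is handed in, while the arm keeps its last pose, push and grip.
It also fails if it takes over 48 s, if anything falls off the work surface, if the arm or the gripper's body presses on something with over 40 N, if the wrist force passes 120 N, or if a joint passes its speed limit or range.

## Working session

There is one attempt and no reset: what is moved stays moved. The work goes in short steps, each a Python script; the robot and the scene stay as the last script left them, time stands still between calls to the robot, and variables do not carry over. Pictures are saved under pics/ and viewed, at most 10 in all, crops included, and the job is handed in when it is done.

```bash
mkdir -p pics
python3 - <<'E'
from bench import env, kinematics, monitor, eyes, job
import cv2,numpy as np
for n in("scene","top"):
    d=eyes.grab_frame(n); cv2.imwrite(f"pics/{n}0.png",d["frame"][:,:,::-1]); np.savez(f"{n}0.npz",**d)
    print(n,d["mtx"].round(1).tolist(),d["view"].round(3).tolist())
s=monitor.sense();print(s["clock"],s["ee_rot"],s["contact_force"])
E
```

```text
scene [[425.9, 0.0, 256.9], [0.0, 425.9, 189.8], [0.0, 0.0, 1.0]] [[0.102, 0.995, 0.003, -0.145], [0.815, -0.081, -0.573, -0.412], [-0.57, 0.061, -0.819, 1.382], [0.0, 0.0, 0.0, 1.0]]
top [[472.0, 0.0, 259.8], [0.0, 472.0, 189.5], [0.0, 0.0, 1.0]] [[-0.012, -1.0, 0.009, 0.071], [-0.986, 0.01, -0.165, 0.582], [0.165, -0.011, -0.986, 1.171], [0.0, 0.0, 0.0, 1.0]]
0.1 [ 1.12661658e-01  9.93633236e-01 -5.49469911e-04 -2.02425254e-04] [0.7449389  0.25562013 0.13799998]
```

View pics/scene0.png

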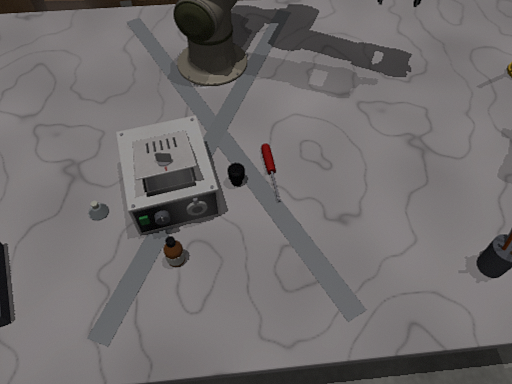

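View pics/top0.png

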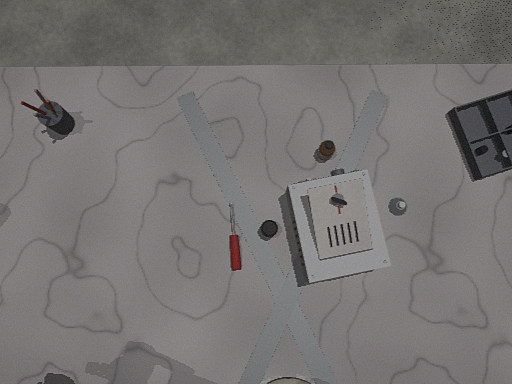

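The scene view shows the light source at about (168,175), with the wing at about (163,158) and the hatch raised. In the top view the wing is at about (339,200), between red marks at about (337,188) and (340,212). I'll zoom in.

Run:
```python
import cv2,numpy as np
a=cv2.imread("pics/top0.png")[160:290,275:400]; b=cv2.imread("pics/scene0.png")[110:235,105:230]
f=lambda i:cv2.resize(i,(400,400*i.shape[0]//i.shape[1]),interpolation=cv2.INTER_CUBIC)
a,b=f(a),f(b);h=max(len(a),len(b));o=np.zeros((h,800,3),np.uint8);o[:len(a),:400]=a;o[:len(b),400:]=b
cv2.imwrite("pics/crop0.png",o)
```

```text
(no output)
```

View pics/crop0.png

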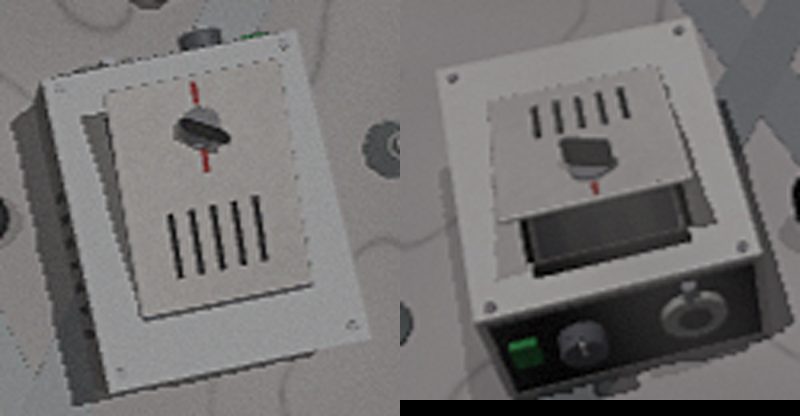

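The top crop (3.2x, offset (275,160)) shows the top-face corners at (40,85), (297,32), (370,338) and (105,393). The hatch's free-edge corners are at (107,95) and (275,62), the marks run (193,85)–(207,170), and the wing is nearly across, at about (204,128). The scene crop (offset (105,110)) shows the free-edge corners at (500,221) and (691,179).

```bash
cat > h.py <<'E'
import cv2,numpy as np
def ray(d,p):
    V=d["view"];R,t=V[:3,:3],V[:3,3]
    return -R.T@t, R.T@np.linalg.solve(d["mtx"],[p[0],p[1],1.])
def plane(d,p,z):
    c,r=ray(d,p); return c+r*(z-c[2])/r[2]
def tri(d1,p1,d2,p2):
    P=[d["mtx"]@d["view"][:3] for d in(d1,d2)]
    X=cv2.triangulatePoints(P[0],P[1],np.array(p1,float),np.array(p2,float))[:,0];return X[:3]/X[3]
def proj(d,X):
    q=d["mtx"]@(d["view"][:3]@np.r_[X,1]);return q[:2]/q[2]
def axang(d1):return np.degrees(np.arctan2(d1[1],d1[0]))
E
python3 - <<'E'
from h import *
T=dict(np.load("top0.npz"));S=dict(np.load("scene0.npz"))
t=lambda x,y:(x/3.2+275,y/3.2+160); s=lambda x,y:((x-400)/3.2+105,y/3.2+110)
c=[plane(T,t(*p),.115) for p in[(40,85),(297,32),(370,338),(105,393)]]
cs=[plane(S,s(*p),.115) for p in[(478,321),(762,256),(688,18),(436,70)]]  # front: +y? order below
print("top",np.round(c,3).tolist());print("scn",np.round(cs,3).tolist())
fe=[tri(T,t(*a),S,s(*b)) for a,b in[((107,95),(691,179)),((275,62),(500,221))]]
hg=[tri(T,t(*a),S,s(*b)) for a,b in[((145,318),(660,68)),((310,285),(490,97))]]
print("free",np.round(fe,4),"hinge",np.round(hg,4))
w=tri(T,t(204,128),S,s(587,152));print("wing",w.round(4))
f=T["frame"].astype(int);x0,y0=325,190
print(f[190:211,326:352].sum(2)//3)
r=(f[...,0]-f[...,1]>40)&(np.arange(384)[:,None]<215)&(np.arange(384)[:,None]>180);r[:,:325]=0;r[:,350:]=0
print("red",np.argwhere(r).tolist())
E
```

```text
top [[0.578, -0.003, 0.115], [0.618, -0.201, 0.115], [0.385, -0.244, 0.115], [0.347, -0.046, 0.115]]
scn [[0.622, -0.195, 0.115], [0.587, -0.002, 0.115], [0.35, -0.049, 0.115], [0.387, -0.243, 0.115]]
free [[ 0.5605 -0.0456  0.1735]
 [ 0.5835 -0.1697  0.1736]] hinge [[ 0.4016 -0.0745  0.1148]
 [ 0.4243 -0.1994  0.1206]]
wing [ 0.5348 -0.1142  0.1792]
[[141 146 140 142 140 143 143 146 155  94  76 132 143 139 141 146 144 144
  138 145 142 142 138 139 139 138]
 [141 141 144 143 145 139 142 145 152  93  54 131 146 143 139 139 144 140
  144 140 139 139 141 142 139 140]
 [140 142 143 140 141 145 142 146 149 128 101 133 147 144 140 145 139 141
  144 142 137 138 143 141 141 138]
 [140 144 148 144 143 142 146 147 149 131 100  87 135 121 130 143 143 141
  141 142 144 142 145 141 144 140]
 [143 141 141 141 143 141 143 149 114  91  93  94  90  96 109 109 137 143
  138 141 138 142 138 141 142 142]
 [138 140 144 142 144 149 125 100  96 103 104 103 101 105 104  99 108 133
  145 144 143 142 141 144 141 143]
 [139 143 139 144 145 154 108 100 105 106 105 100 101 104  97 101  91 131
  147 142 138 138 1
[... 1075 characters left out ...]
9 146 141 143 146 139 136 141]
 [144 138 137 141 136 142 139 144 142 149 153 123  70  68  78  82  75 131
  145 146 138 141 141 140 138 144]
 [136 141 144 140 136 140 143 145 141 145 146 130  86  78 140 151 143 143
  142 142 140 138 139 138 139 136]
 [139 147 145 140 140 141 136 139 140 144 144 147  98  54 131 147 143 136
  143 139 140 139 140 139 144 139]
 [139 145 136 145 146 145 140 139 140 140 143 146  95  58 134 143 141 142
  139 139 139 137 140 144 139 140]]
red [[186, 334], [186, 335], [187, 335], [188, 335], [188, 336], [189, 335], [189, 336], [190, 336], [191, 336], [192, 336], [207, 338], [207, 339], [208, 338], [208, 339], [209, 339], [210, 339], [211, 339], [212, 339], [213, 339]]
```

```bash
cat >> h.py <<'E'
from scipy.spatial.transform import Rotation as Ro
YAW=.187; HINGE=np.array([.4066,-.1388,.115])
def HR(th,yaw=None): return Ro.from_euler('ZY',[YAW if yaw is None else yaw,-th])
def on_hatch(d,p,th,h):
    R=HR(th).as_matrix();o=HINGE+R@[0,0,h];c,r=ray(d,p);n=R[:,2]
    return R.T@(c+r*(n@(o-c))/(n@r)-HINGE)
def pose(th,psi,tip,x=.140,y=0.):
    """TCP pose over the fastener: tip = height of TCP above the hatch underside, psi = wing angle (tool y across wing)"""
    R=HR(th); return HINGE+R.apply([x,y,tip]),(R*Ro.from_euler('z',psi)*Ro.from_euler('x',np.pi)).as_quat()
E
python3 - <<'E'
from h import *
from bench import kinematics,env
T=dict(np.load("top0.npz"));th=.311
f=T["frame"].astype(int)
m=np.zeros((384,512),bool);m[190:211,326:352]=f[190:211,326:352].mean(2)<50
P=np.array([on_hatch(T,p[::-1],th,.028) for p in np.argwhere(m)])
c=P.mean(0);u,s,v=np.linalg.svd((P-c)[:,:2]);psi=np.arctan2(v[0,1],v[0,0])%np.pi
print("wing c",c.round(4),"psi",psi,"len",np.ptp(P[:,:2]@v[0]),np.ptp(P[:,:2]@v[1]))
r=(f[...,0]-f[...,1]>40);r[:184]=0;r[216:]=0;r[:,:325]=0;r[:,350:]=0
Q=np.array([on_hatch(T,p[::-1],th,.004) for p in np.argwhere(r)]);print("red dir",np.polyfit(Q[:,0],Q[:,1],1),Q[:,0].min(),Q[:,0].max())
for ps in(psi,0,np.pi):
  for k in(0,np.pi):
    for tip in(.06,.0095):
      q=kinematics.ik(*pose(th,ps+k,tip));print(round(ps,2),round(k,1),tip,None if q is None else np.round(q,2))
E
```

```text
wing c [0.1441 0.0016 0.028 ] psi 1.0151752950813835 len 0.036942129579512754 0.009944073639312115
red dir [-0.00303841 -0.00029637] 0.1095883841590115 0.17487467787770863
1.02 0 0.06 [-0.54  0.2   1.72  0.25  1.   -0.29]
1.02 0 0.0095 [-0.52  0.28  1.75  0.26  0.88 -0.3 ]
1.02 3.1 0.06 [-0.54  0.2   1.72  0.25  1.    2.86]
1.02 3.1 0.0095 [-0.52  0.28  1.75  0.26  0.88  2.85]
0 0 0.06 [-0.54  0.2   1.72  0.25  1.    0.73]
0 0 0.0095 [-0.52  0.28  1.75  0.26  0.88  0.72]
0 3.1 0.06 [-0.54  0.2   1.72  0.25  1.   -2.41]
0 3.1 0.0095 [-0.52  0.28  1.75  0.26  0.88 -2.42]
3.14 0 0.06 [-0.54  0.2   1.72  0.25  1.   -2.41]
3.14 0 0.0095 [-0.52  0.28  1.75  0.26  0.88 -2.42]
3.14 3.1 0.06 [-0.54  0.2   1.72  0.25  1.    0.73]
3.14 3.1 0.0095 [-0.52  0.28  1.75  0.26  0.88  0.72]
```

```bash
cat >> h.py <<'E'
def show(m,tag=""):
    s=m.sense();print(tag,round(s["clock"],2),"pos",s["position"].round(4) if hasattr(s["position"],"round") else s["position"],"F",np.round(s["contact_force"],1),"M",np.round(s["ft_torque"],2),"gap",round(s["finger_gap"],3),"gf",np.round(s["gripper_force"],1));return s
E
python3 - <<'E'
from h import *
from bench import *
th,psi=.311,1.015; k=dict(x=.142,y=.0008)
env.reach(*pose(th,psi,.09,**k)); show(monitor,"above")
g=env.movel(pose(th,psi,.012,**k)[0],velocity=.08,guard=6);print(g);show(monitor,"down")
if not g:
    env.close_gripper(20);show(monitor,"grip")
for n in("scene","top"):
    d=eyes.grab_frame(n);np.savez(n+"1.npz",**d)
a=np.load("top1.npz")["frame"][150:290,275:400]; b=np.load("scene1.npz")["frame"][100:235,105:230]
cv2.imwrite("pics/grip1.png",np.hstack([cv2.resize(i,(400,440),interpolation=cv2.INTER_CUBIC) for i in(a,b)])[:,:,::-1])
E
```

```text
above 2.72 pos [ 0.5123 -0.1174  0.2441] F [ 0.2  0.6 -0.2] M [-0.04  0.08  0.06] gap 1.002 gf 0.0
False
down 3.84 pos [ 0.5358 -0.1137  0.1704] F [-0.2 -0.8 -0. ] M [ 0.01  0.13 -0.01] gap 0.998 gf 0.0
grip 4.53 pos [ 0.5372 -0.1145  0.171 ] F [ 5.7 -2.6  0.2] M [-0.41 -1.08 -0.25] gap 0.088 gf 24.0
```

View pics/grip1.png

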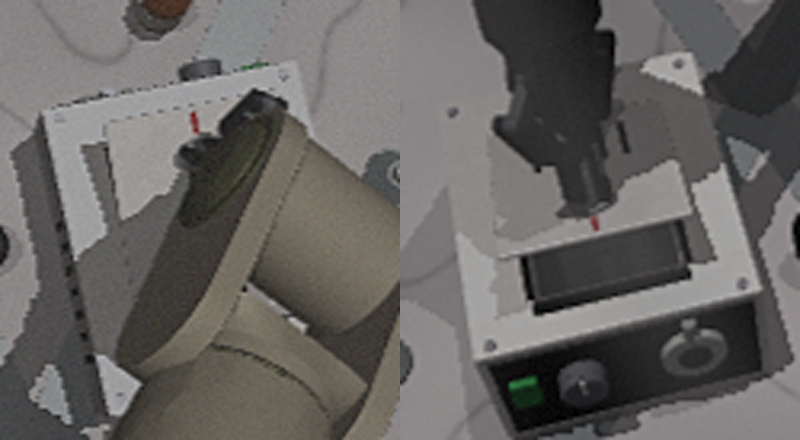

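The fingers hold the wing: the gap is about 7.5 mm, and the scene crop shows them on it at about (583,205). I'll turn it clockwise to 0 about its own axis, re-centring from the sensed position.

```bash
cat >> h.py <<'E'
def psi_of(s,th):
    v=(HR(th).inv()*Ro.from_quat(s["ee_rot"])).apply([1,0,0]);return np.arctan2(v[1],v[0])
def local(s,th): return HR(th).inv().apply(np.array(s["position"])-HINGE)
E
python3 - <<'E'
from h import *
from bench import *
th=.311; s=monitor.sense(); l=local(s,th); print("local",l,"psi",psi_of(s,th))
env.movel(pose(th,1.015,l[2],*l[:2])[0],velocity=.05);s=show(monitor,"centred");l=local(s,th);print(l)
for ps in(.75,.5,.25,0.):
    env.movel(*[pose(th,ps,l[2],*l[:2])[0]],velocity=.02,frame=pose(th,ps,l[2],*l[:2])[1]) 
    s=show(monitor,ps);print(psi_of(s,th),local(s,th).round(4))
    if np.linalg.norm(s["contact_force"])>25:break
d=eyes.grab_frame("scene");np.savez("scene2.npz",**d)
cv2.imwrite("pics/turn2.png",cv2.resize(d["frame"][100:235,105:230],(600,600),interpolation=cv2.INTER_CUBIC)[:,:,::-1])
E
```

```text
local [ 0.14355514 -0.00039262  0.01270592] psi 1.0148539961983594
centred 4.88 pos [ 0.5372 -0.1146  0.171 ] F [ 0.8  0.3 -0.7] M [-0.18 -0.2  -0.05] gap 0.091 gf 25.0
[ 0.1436482  -0.00048403  0.01268465]
0.75 5.29 pos [ 0.537  -0.1143  0.1708] F [ 0.4  0.5 -3.1] M [0.17 0.07 0.03] gap 0.089 gf 23.3
0.7529721214809098 [ 0.1434 -0.0002  0.0125]
0.5 5.69 pos [ 0.5368 -0.1141  0.1706] F [-2.1  3.3 -2.8] M [0.42 0.38 0.15] gap 0.088 gf 21.5
0.5044879438546155 [0.1432 0.     0.0124]
0.25 6.09 pos [ 0.5367 -0.1138  0.1705] F [-1.5  4.7 -1.3] M [0.64 0.51 0.21] gap 0.088 gf 20.8
0.2532874867474208 [0.1431 0.0003 0.0123]
0.0 6.49 pos [ 0.5366 -0.1135  0.1705] F [-2.4  5.4 -1.6] M [1.   0.47 0.3 ] gap 0.089 gf 20.8
0.003255530824208765 [0.1431 0.0007 0.0123]
```

View pics/turn2.png

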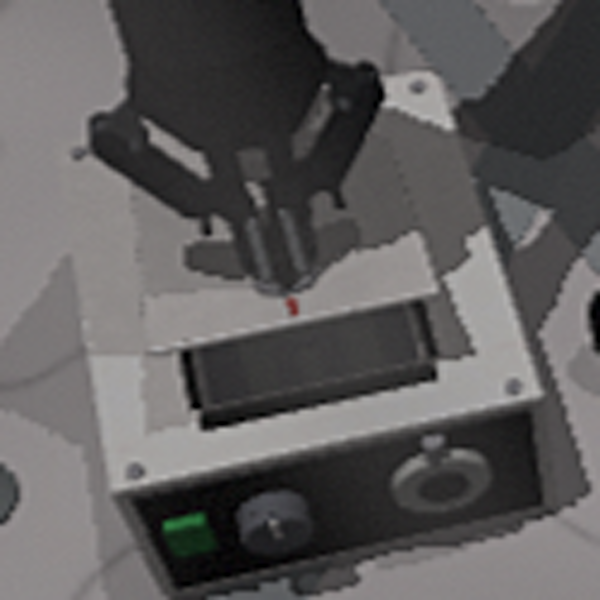

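The turn is done: the fingers and wing line up with the red mark at about (292,307). Next I'll re-centre, firm up the grip, and bring the hatch down along its arc, watching for a premature stop near 0.09 rad.

```bash
cat >> h.py <<'E'
HINGE=HINGE+HR(0).apply([.0025,.001,0])
E
python3 - <<'E'
from h import *
from bench import *
th=.311; l=local(monitor.sense(),th);print(l)
p,q=pose(th,0,l[2],l[0],l[1]);env.movel(p,velocity=.03,frame=q)
env.close_gripper(45);s=show(monitor,"regrip");l=local(s,th);print(l)
for t in(.26,.21,.16,.13,.10,.08,.06,.045,.03):
    p,q=pose(t,0,l[2],l[0],l[1]);env.movel(p,velocity=.04,frame=q)
    s=show(monitor,t); print("   z err mm",round(1e3*(s["position"][2]-p[2]),2))
    if np.linalg.norm(s["contact_force"])>20:print("STOP");break
E
```

```text
[ 0.14067019 -0.00029799  0.01302481]
regrip 7.01 pos [ 0.5366 -0.1134  0.1704] F [ 0.2  2.7 -2.6] M [0.49 0.13 0.19] gap 0.082 gf 50.1
[ 0.14066613 -0.00022848  0.01298089]
0.26 7.34 pos [ 0.5393 -0.1129  0.1635] F [ 0.8  2.3 -2.7] M [0.48 0.07 0.2 ] gap 0.079 gf 50.1
   z err mm -0.21
0.21 7.67 pos [ 0.5416 -0.1125  0.157 ] F [ 1.7  3.4 -2.7] M [ 0.6  -0.06  0.1 ] gap 0.083 gf 50.1
   z err mm -0.06
0.16 7.99 pos [ 0.5434 -0.1121  0.1502] F [ 2.1  2.7 -2.9] M [ 0.58 -0.1   0.06] gap 0.083 gf 50.1
   z err mm 0.02
0.13 8.25 pos [ 0.5444 -0.1119  0.1462] F [ 2.1  4.5 -2.6] M [ 0.73 -0.21  0.1 ] gap 0.082 gf 50.2
   z err mm 0.08
0.1 8.51 pos [ 0.5453 -0.1117  0.142 ] F [ 2.3  4.  -1.8] M [ 0.71 -0.33 -0.  ] gap 0.077 gf 50.2
   z err mm 0.04
0.08 8.76 pos [ 0.5458 -0.1116  0.1392] F [ 1.9  4.3 -0.6] M [ 0.77 -0.29 -0.01] gap 0.078 gf 50.4
   z err mm 0.06
0.06 9.01 pos [ 0.5463 -0.1116  0.1363] F [ 2.1  5.4 -2.2] M [ 0.82 -0.33  0.12] gap 0.08 gf 50.4
   z err mm -0.06
0.045 9.26 pos [ 0.5466 -0.1115  0.1343] F [ 2.3  4.8 -1.6] M [ 0.8  -0.38  0.02] gap 0.082 gf 50.4
   z err mm 0.01
0.03 9.51 pos [ 0.5469 -0.1115  0.1322] F [ 1.7  4.6 -0.7] M [ 0.85 -0.3   0.05] gap 0.083 gf 50.4
   z err mm 0.02
```

Run:
```python
from h import *
from bench import *
l=[.14067,-.0002,.01298]
for i,dz in enumerate([-.002,-.004,-.005,-.006,-.007,-.008,-.009,-.010,-.011,-.012]):
    p,q=pose(0,0,l[2],l[0],l[1]);p[2]+=.0042+dz
    env.movel(p,velocity=.01,frame=q)
    s=show(monitor,round(p[2],4)); print("   z err mm",round(1e3*(s["position"][2]-p[2]),2))
    if s["contact_force"][2]>14:print("STOP");break
d=eyes.grab_frame("scene");np.savez("scene3.npz",**d)
cv2.imwrite("pics/press3.png",cv2.resize(d["frame"][100:235,105:230],(600,600),interpolation=cv2.INTER_CUBIC)[:,:,::-1])
```

```text
0.1302 9.87 pos [ 0.5471 -0.1114  0.1299] F [ 2.3  4.1 -3.6] M [ 0.7 -0.5 -0. ] gap 0.076 gf 50.1
   z err mm -0.27
0.1282 10.22 pos [ 0.5473 -0.1114  0.1283] F [ 2.9  4.8 -1.3] M [ 0.81 -0.4   0.04] gap 0.08 gf 50.4
   z err mm 0.1
0.1272 10.47 pos [ 0.5474 -0.1114  0.1275] F [ 2.9  5.2 -0.2] M [ 0.86 -0.23  0.01] gap 0.081 gf 50.6
   z err mm 0.29
0.1262 10.72 pos [ 0.5474 -0.1114  0.1268] F [1.3 5.3 3.3] M [0.94 0.01 0.01] gap 0.082 gf 51.0
   z err mm 0.66
0.1252 10.97 pos [ 0.5475 -0.1114  0.1261] F [1.7 6.  5.7] M [0.99 0.08 0.03] gap 0.08 gf 51.3
   z err mm 0.95
0.1242 11.22 pos [ 0.5476 -0.1114  0.1254] F [1.8 6.7 7.7] M [1.03 0.24 0.02] gap 0.079 gf 51.6
   z err mm 1.24
0.1232 11.47 pos [ 0.5477 -0.1114  0.1247] F [1.3 6.8 7.6] M [ 1.09  0.21 -0.01] gap 0.082 gf 51.8
   z err mm 1.48
0.1222 11.72 pos [ 0.5478 -0.1113  0.1239] F [1.5 6.4 9.7] M [ 1.13  0.31 -0.02] gap 0.078 gf 52.1
   z err mm 1.68
0.1212 11.97 pos [ 0.5479 -0.1113  0.1237] F [-1.9  8.8 18.1] M [ 1.28  0.8  -0.01] gap 0.081 gf 53.2
   z err mm 2.54
STOP
```

View pics/press3.png

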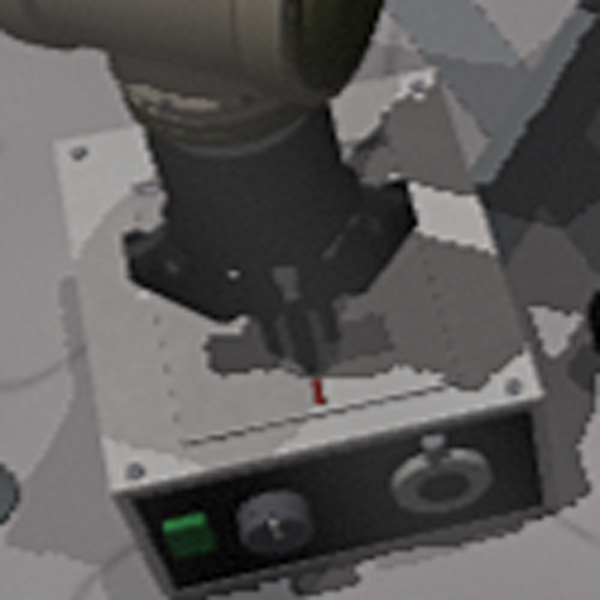

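The picture shows the hatch down flat, with only a thin dark seam at the free edge (rows 385–440) and the wing in line with the mark at about (318,392). Force rose softly over the seal and then sharply, with z stalling at 0.1237. I'll make one small confirming step that also eases the side load, then a hold.

Run:
```python
from h import *
from bench import *
p,q=pose(0,0,.01298,.14067,.0008);p[2]=.1206
env.movel(p,velocity=.01,frame=q);show(monitor,"step")
env.hold(1.0);s=show(monitor,"held");print("psi",psi_of(s,0))
```

```text
step 12.28 pos [ 0.5479 -0.1113  0.1237] F [-2.4  4.3 19.7] M [ 0.62  0.94 -0.03] gap 0.081 gf 53.5
held 13.28 pos [ 0.5479 -0.1113  0.1237] F [-3.2  3.8 19.7] M [0.65 1.03 0.02] gap 0.075 gf 53.5
psi 0.0002677362908992438
```

```bash
python3 -c "
from bench import job
print(job.hand_in())"
```

```text
the job is handed in; nothing more can be done
None
```

The wing is in line with the red marks and unlocked, the hatch is pressed home and still held at about 20 N, nothing else on the bench was moved, and the job is handed in at about 13 s on the robot's clock.

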